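# Load the parrot's chew-disc tube to the mark

## Robot

A 7-joint arm with a two-finger parallel gripper is mounted at the origin on the work surface. World frame = base frame: x ahead of the robot, y to its left, z up, the work surface at z = 0. Lengths are in m, angles in rad, forces in N, time in s.
With the tool pointing down it reaches from about 0.4 to 0.85 m from the base axis. Payload 10.4 kg.
Tool frame: the origin (TCP) lies on the centre line of the jaws, within the pads' length; the fingertips stand 25 mm ahead of it and the grasp point (between the pads) lies 6 mm ahead of it (nose_length is the distance from the TCP to the fingertips, in m); z points along the fingers, y is the line along which they close (so a half turn about z gives the same grasp; the last joint's range is limited). The gripper opens to 85 mm and grips with 20 to 120 N. Pads are 22 mm wide; open, the fingers measure 114 mm over their backs; the gripper's body (76 mm by 85 mm) begins 54 mm behind the grasp point. The pads swing forward as they close: fully open they stand 13 mm farther back than shut.
Start: joints at [1.214, 0.332, -0.065, 1.46, 0.022, 1.35, -0.088], TCP at [0.205, -0.591, 0.256] pointing down, gripper open.
Joint ranges: [-2.6, 2.6], [-0.5, 2.12], [-1.47, 1.34], [0.16, 2.42], [-1.27, 4.41], [0.06, 2.06], [-2.6, 2.6]. Speed limits (rad/s): [2.22, 2.22, 2.79, 2.79, 3.14, 3.14, 3.14].

## Interface

Orientations are given as a unit quaternion [w, x, y, z].
In Python, from rig import * gives the robot as it stands.
- The arm moves only by the shell command python3 -m inch 'ROWS'. ROWS is text: rows parted by semicolons, each of 7 numbers parted by spaces: the shift along the tool's x, y, z as a fraction of full scale, then the turn, a rotation vector about the tool's x, y, z as a fraction of full scale, then the opening, from -1 (shut) to 1 (fully open), so that 0 is half open. A call has exactly 8 rows; each row shifts and turns the commanded pose from where the row before left it, along the tool's axes as they then stand; what a row does not reach is not made up. Full scale, the value 1, is 0.04 m for a shift and 4 degrees for a turn. A row lasts 1/8 s, in which the tool goes at most 62.5 mm and 10.7 degrees, less where a joint would pass 70% of its speed; a pose out of reach is approached as far as the arm can. A call with a number of a shift or a turn outside -1 to 1 is refused whole. A call with a gripper value outside its range is refused whole. The fingers move at their own pace and stop on an object; the grip force is fixed at half the most. Time passes only in rows, so rows that do not move let the fingers close, or fill a call up. It gives the time, the measured TCP pose, the force, the opening and the grip force at its end, in the units of the state.
- get_state(): the state, without advancing time (a new reading comes with each control period).
- capture(name): name is "scene" or "top"; returns the picture (480x640x3 uint8, red, green, blue); there is no depth.
- camera_info(name): a dict with "fovy" (degrees; the focal length in pixels is half the picture's height over the tangent of half this angle, whatever the lens; pixels are square), "cx", "cy" (the principal point, pixels), "R" (3x3) and "t" (3): a world point X has camera coordinates R X + t. Camera axes: x right, y down, z forward; pixel columns grow to the right and rows downward; lengths in m; the calibration is good to about 2 mm. A picture is of the moment at which its call begins. camera_info takes no time and is no camera call.
- hand_in(): hands the job in; it is judged then, once.
The state is a dict: "t": time; "joints": joint angles; "joint_velocities": joint speeds; "joint_efforts": joint torques, N m; "position": TCP position; "orientation": TCP orientation; "wrist_force": force on the tool from outside, world axes, zero at the start; "torque": the same for the moment, N m; "finger_gap": finger opening in m; "grip_force": force on a finger pad.
Only numpy, scipy, OpenCV 4.12 (cv2) and the standard library are available. Lean on these libraries where they do the work, as an engineer would, in place of code of your own. Each camera call takes 0.05 s, during which the arm holds its last target. There are 200 camera calls.

## Task

Load the parrot's chew-disc holder: take birch discs out of the sloped shelf and lower them flat, one on top of the other, into the slotted tube until the top of the stack is level with the black line. The three discs differ in thickness and only one pair comes out right; leave the third where it lies. Lower the discs in rather than dropping them, and do not disturb the other things on the worktop.

Things in the scene. Friction and masses are not known exactly. Their poses are not given: they have to be found in the camera images.
- shelf_bin: fixed frosted acrylic sloped shelf, 400 mm (y) by 140 mm (x): 3 compartments 128 mm wide inside, centred at y = -132, 0, +132 mm. The board rises 16 deg (0.28 rad) to +x, from 22 mm above the worktop at the front lip to 59 mm at the open back; square to the board, the lip is 10 mm and the 4 mm dividers 25 mm high. Discs lie within 7 mm of compartment middle. Origin: on the worktop, under its centre
- disc_thin: plain birch disc, 60 mm diameter, 20 mm thick, lying flat on the slope in one of the shelf's three compartments (which one varies), its rim against the front lip. Origin: centre of its underside; z is the disc's axis, at the start square to the slope
- disc_mid: plain birch disc, 60 mm diameter, 30 mm thick, lying flat on the slope in one of the shelf's three compartments (which one varies), its rim against the front lip. Origin: centre of its underside; z is the disc's axis, at the start square to the slope
- disc_thick: plain birch disc, 60 mm diameter, 40 mm thick, lying flat on the slope in one of the shelf's three compartments (which one varies), its rim against the front lip. Origin: centre of its underside; z is the disc's axis, at the start square to the slope
- disc_thin_center (a point): centre of the 20 mm disc, 10 mm from each face
- disc_mid_center (a point): centre of the 30 mm disc, 15 mm from each face
- disc_thick_center (a point): centre of the 40 mm disc, 20 mm from each face
- tube: fixed upright frosted acrylic tube on a round teal foot (110 mm diameter, 10 mm thick), inner diameter 68 mm, 4 mm walls up to 72 mm above the worktop. It is two facing curved walls at -x and +x; open slots 46 mm wide, from top to floor, at -y and +y let fingers that close along its y go down and open. Origin: centre of the foot's underside, on the worktop
- tube_floor (a point): centre of the tube's floor, 10 mm above the worktop; z up, y through the slots
- tube_mark (a point): point on the tube's axis at the height of the black line, 50 mm above the tube's floor
- cup: stainless steel cup, 74 mm diameter, 90 mm high, between the robot and the shelf (bystander, loose; origin: centre of its underside)
- pot: white ceramic pot, 120 mm diameter, 95 mm high, two black side handles, left of the shelf (bystander, loose; origin: centre of its underside)
- ring_stacker: red plastic ring stacker, 104 mm diameter, 157 mm high, beyond the tube (bystander, loose; origin: centre of its underside)
- bowl: white ceramic bowl, 110 mm diameter, 45 mm high, near the robot on its left (bystander, loose; origin: centre of its underside)
- jar: amber glass jar with steel cap, 76 mm diameter, 105 mm high, to the right of the tube and farther away (bystander, loose; origin: centre of its underside)
There are look-alikes about, which are no part of the job. Leave any pink or red look-alike of the disc_thin alone.

How it is judged:
On the way:
1. a first disc of the right pair lies flat on the tube's floor (((horizontal distance between disc_thin_center and tube_floor below 0.008 m and angle between the z axis of disc_thin and the z axis of tube, either way round below 0.08 rad and z of disc_thin_center in the frame of tube_floor between 0.007 and 0.013 m) or (horizontal distance between disc_mid_center and tube_floor below 0.008 m and angle between the z axis of disc_mid and the z axis of tube, either way round below 0.08 rad and z of disc_mid_center in the frame of tube_floor between 0.012 and 0.018 m))), for 0.2 s.
At the end, for the whole second after the job is handed in: The 20 and 30 mm discs lie at rest in the tube, one on its floor and the other on that, in either order: flat within 0.08 rad, centres within 3 mm of proper height (top level with the line) and 8 mm of the axis; the 40 mm disc is within 30 mm of its start ((((horizontal distance between disc_thin_center and tube_floor below 0.008 m and angle between the z axis of disc_thin and the z axis of tube, either way round below 0.08 rad and z of disc_thin_center in the frame of tube_floor between 0.007 and 0.013 m) and (horizontal distance between disc_mid_center and tube_floor below 0.008 m and angle between the z axis of disc_mid and the z axis of tube, either way round below 0.08 rad and z of disc_mid_center in the frame of tube_floor between 0.032 and 0.038 m)) or ((horizontal distance between disc_mid_center and tube_floor below 0.008 m and angle between the z axis of disc_mid and the z axis of tube, either way round below 0.08 rad and z of disc_mid_center in the frame of tube_floor between 0.012 and 0.018 m) and (horizontal distance between disc_thin_center and tube_floor below 0.008 m and angle between the z axis of disc_thin and the z axis of tube, either way round below 0.08 rad and z of disc_thin_center in the frame of tube_floor between 0.037 and 0.043 m))) and distance of disc_thick_center from where it was at the start of the episode below 0.03 m and linear speed of each of disc_thin, disc_mid below 0.02 m/s); the robot touches nothing.
It fails at once if a disc falls into the tube (faster than 0.5 m/s inside it) ((horizontal distance between disc_thin_center and tube_floor below 0.03 m and z of disc_thin_center in the frame of tube_floor below 0.07 m and linear speed of disc_thin above 0.5 m/s) or (horizontal distance between disc_mid_center and tube_floor below 0.03 m and z of disc_mid_center in the frame of tube_floor below 0.07 m and linear speed of disc_mid above 0.5 m/s) or (horizontal distance between disc_thick_center and tube_floor below 0.03 m and z of disc_thick_center in the frame of tube_floor below 0.07 m and linear speed of disc_thick above 0.5 m/s)).
It fails at once if a bystander is moved by more than 30 mm (distance of any of cup, pot, ring_stacker, bowl, jar from where it was at the start of the episode above 0.03 m).
It also fails if it takes over 64 s, if anything falls off the work surface, if the arm or the gripper's body presses on something with over 40 N, if the wrist force passes 120 N, or if a joint passes its speed limit or range.

## Working session

There is one attempt and no reset: what is moved stays moved. The work goes in short steps, Python scripts to look and compute and a shell command to move; the robot and the scene stay as the last step left them, time stands still between calls to the robot, and variables do not carry over. Pictures are saved under pics/ and viewed, at most 11 in all, crops included, and the job is handed in when it is done.

```bash
mkdir -p pics; ls; python3 - <<'E'
from rig import *
import cv2
for n in("scene","top"):
    im=capture(n); cv2.imwrite(f"pics/{n}0.png",im[:,:,::-1]); i=camera_info(n); print(n,i)
s=get_state();print(s)
E
```

```text
pics
scene {'fovy': 51.748555205797366, 'cx': 323.42384586113513, 'cy': 237.69611015620507, 'R': array([[ 0.45821997,  0.88879108, -0.00921236],
       [ 0.76386023, -0.39906859, -0.50720983],
       [-0.45447994,  0.22537672, -0.86177336]]), 't': array([-0.25459856, -0.37318216,  1.47466889])}
top {'fovy': 51.14823744093342, 'cx': 316.91941247918226, 'cy': 238.07687071615138, 'R': array([[-0.00306434, -0.99998912,  0.00351584],
       [-0.99751474,  0.00280923, -0.07040211],
       [ 0.07039147, -0.00372284, -0.9975125 ]]), 't': array([0.00804556, 0.50803514, 1.14061443])}
{'t': 0.1, 'joints': array([ 1.21439887,  0.33281124, -0.06469286,  1.46084   ,  0.02154307,
        1.34991269, -0.08846804]), 'joint_velocities': array([-1.37375497e-03, -8.64652834e-05, -1.41702823e-03, -3.96128434e-04,
       -9.60615779e-05,  1.16880853e-03,  3.95994259e-04]), 'joint_efforts': array([ 3.45211738e-04, -6.26748490e+01,  4.83702449e-02, -3.92429960e+01,
        1.62374525e-02,  6.96959003e-03,  5.27927125e-05]), 'position': array([ 0.20468277, -0.59021338,  0.25560211]), 'orientation': array([-6.30447848e-04,  9.86101885e-01,  1.66140492e-01, -1.08522320e-04]), 'wrist_force': array([ 0.67399565, -0.32378679,  0.09551115]), 'torque': array([0.03293758, 0.0104047 , 0.05032844]), 'grip_force': 0.0, 'finger_gap': 0.0855327679701517}
```

View pics/scene0.png

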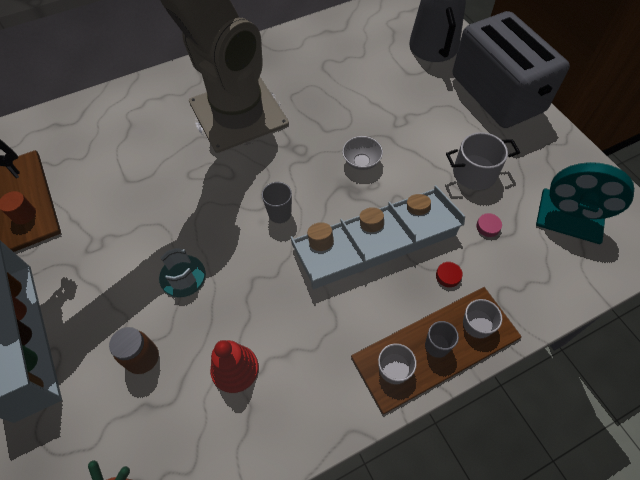

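View pics/top0.png

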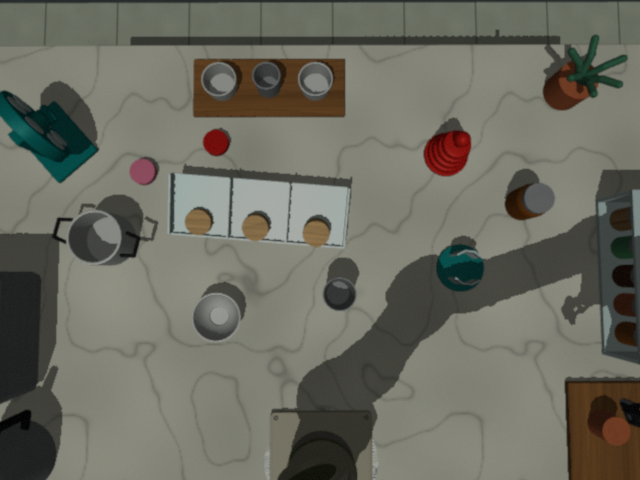

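The scene picture shows the birch discs at (320,232), (372,216) and (419,203). In the top picture they are at (317,233), (256,227) and (199,221). The possible mix-ups are the pink disc at scene (489,225), top (143,171), and the red disc at scene (449,274), top (216,142). The tube on its teal foot is at scene (182,272), top (461,268). Next is a close crop plus measurements.

```bash
cat > h.py <<'E'
import numpy as np, cv2
from rig import *
def cam(n):
    i=camera_info(n); f=240/np.tan(np.radians(i["fovy"])/2)
    return f,i["cx"],i["cy"],np.array(i["R"]),np.array(i["t"])
def ray(n,u,v):
    f,cx,cy,R,t=cam(n); d=R.T@np.array([(u-cx)/f,(v-cy)/f,1]); return -R.T@t,d/np.linalg.norm(d)
def onplane(n,u,v,z):
    c,d=ray(n,u,v); return c+d*(z-c[2])/d[2]
def proj(n,X):
    f,cx,cy,R,t=cam(n); p=R@np.array(X)+t; return np.array([cx+f*p[0]/p[2],cy+f*p[1]/p[2]])
def tri(p,q):
    c1,d1=ray("scene",*p); c2,d2=ray("top",*q)
    s=np.linalg.lstsq(np.c_[d1,-d2],c2-c1,rcond=None)[0]
    a,b=c1+s[0]*d1,c2+s[1]*d2; return (a+b)/2,np.linalg.norm(a-b)
E
python3 - <<'E'
from h import *
S=cv2.imread("pics/scene0.png");T=cv2.imread("pics/top0.png")
a=cv2.resize(S[180:290,280:480],(800,440),interpolation=cv2.INTER_CUBIC)
b=cv2.resize(T[165:255,160:360],(800,360),interpolation=cv2.INTER_CUBIC)
c=cv2.resize(S[240:310,150:220],(400,400),interpolation=cv2.INTER_CUBIC)
d=cv2.resize(T[235:305,425:495],(400,400),interpolation=cv2.INTER_CUBIC)
g=lambda x:(255*(x/255.)**.6).astype('uint8')
o=cv2.resize(np.vstack([a,b]),(600,600)); o2=np.hstack([c,d])
cv2.imwrite("pics/c1.png",g(o));cv2.imwrite("pics/c2.png",g(o2))
for n,I in(("scene",S),("top",T)):
    h=cv2.cvtColor(I,cv2.COLOR_BGR2HSV)
    m=cv2.inRange(h,(8,70,60),(22,200,255))
    if n=="scene": m[:180]=0;m[290:]=0;m[:,:290]=0;m[:,470:]=0
    else: m[:165]=0;m[255:]=0;m[:,:165]=0;m[:,355:]=0
    k,l,st,ce=cv2.connectedComponentsWithStats(m)
    for j in range(1,k):
        if st[j,4]>60: print(n,st[j],ce[j].round(1))
    m=cv2.inRange(h,(80,100,20),(100,255,255))
    k,l,st,ce=cv2.connectedComponentsWithStats(m)
    for j in range(1,k):
        if st[j,4]>150: print(n,"teal",st[j],ce[j].round(1))
    # board mask: bluish light
    m=cv2.inRange(h,(85,12,110),(125,120,255)) 
    k,l,st,ce=cv2.connectedComponentsWithStats(m)
    for j in range(1,k):
        if st[j,4]>400:
            print(n,"board",st[j]); 
print("cams",ray("scene",0,0)[0],ray("top",0,0)[0])
E
```

```text
scene [407 194  24  16 304] [418.5 201.6]
scene [360 208  24  17 325] [371.3 215.7]
scene [307 223  25  18 345] [319.3 231.2]
scene teal [ 536  163   98   81 4210] [582.9 201.1]
scene teal [160 257  45  39 607] [182.9 275.7]
scene board [ 389  193   72   49 1407]
scene board [ 341  210   72   51 1548]
scene board [ 291  227   72   54 1699]
scene board [   0  339   28   57 1124]
top [185 209  27  26 529] [198.  221.6]
top [242 214  27  27 543] [255.  227.1]
top [303 220  26  27 554] [315.7 232.8]
top teal [   0   92   98   90 3910] [ 48.1 136.8]
top teal [ 437  245   47   46 1394] [458.4 267.6]
cams [ 1.07192858 -0.25499638  1.07920324] [0.42650767 0.01086461 1.17351561]
```

View pics/c1.png

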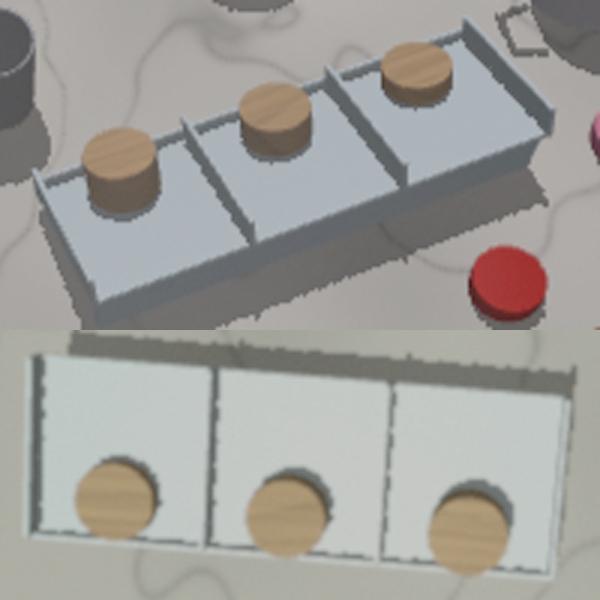

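View pics/c2.png

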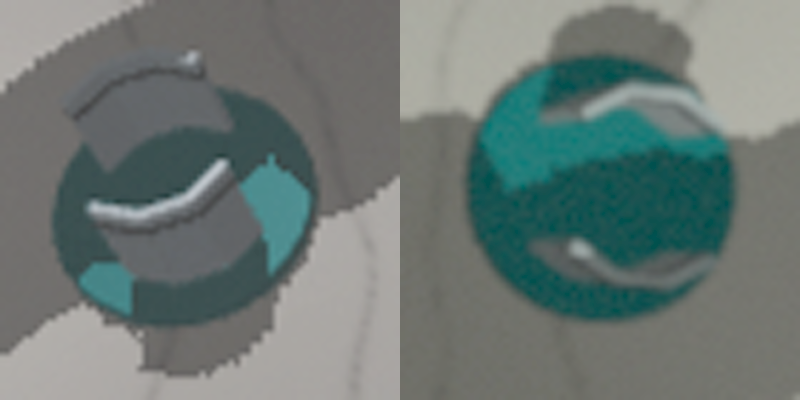

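By side height, the 40 mm disc is in the -y compartment, top (316,233), and the 30 mm disc is in the middle, top (255,227). The 20 mm disc is in the +y compartment, top (198,222). The tube's slots point along roughly ±y, turned about 5°, with the foot centred near top (459,268).

```bash
python3 - <<'E'
from h import *
S=cv2.imread("pics/scene0.png");T=cv2.imread("pics/top0.png")
# tops
for n,p,q,t in(("thin",(419,202),(198.2,221.7),20),("mid",(372,215.7),(255.2,227),30),("thick",(320.2,231),(316.2,232.7),40)):
    X,e=tri(p,q); z=.022+.034*np.sin(.28)+t/1000*np.cos(.28)
    print(n,"tri",X.round(4),round(e,4),"expz",round(z,4),"scene",onplane("scene",*p,z).round(4),"top",onplane("top",*q,z).round(4))
fl,fr=onplane("top",168.3,234,.032),onplane("top",344,247.3,.032)
bl,br=onplane("top",169.3,173.3,.075),onplane("top",350,187.3,.065)
print("lip",fl,fr,np.linalg.norm(fl-fr)); v=fl-fr; print("yaw deg",np.degrees(np.arctan2(-v[0],v[1])))
print("shelf centre approx",(fl+fr+bl+br)/4, bl,br)
for n,I,box in(("scene",S,(150,240,220,310)),("top",T,(425,235,495,305))):
    h=cv2.cvtColor(I,cv2.COLOR_BGR2HSV); m=cv2.inRange(h,(80,90,20),(100,255,255))
    k=np.zeros_like(m);k[box[1]:box[3],box[0]:box[2]]=1; m=m*k
    pts=cv2.findNonZero(m); hull=cv2.convexHull(pts); el=cv2.fitEllipse(hull)
    c=onplane(n,*el[0],.010 if n=="top" else .009); print(n,"foot",el,c.round(4))
    H=np.array([onplane(n,*p[0],.01)[:2] for p in hull]); print("rad",np.linalg.norm(H-c[:2],axis=1).round(3))
# wall rims, top crop
sc=70/400
P=lambda x,y:onplane("top",425+(x-400)*sc,235+y*sc,.072)[:2]
a,b,c,d=P(588,108),P(715,125),P(575,250),P(715,262)
print("chords yaw",[np.degrees(np.arctan2(-(p-q)[0],(p-q)[1])).round(1) for p,q in((a,b),(c,d))])
print("rim mean",np.mean([a,b,c,d],0), a,b,c,d)
E
```

```text
thin tri [0.5447 0.2763 0.0446] 0.003 expz 0.0506 scene [0.5482 0.2747 0.0506] top [0.5434 0.2734 0.0506]
mid tri [0.5312 0.146  0.0557] 0.003 expz 0.0602 scene [0.5341 0.1457 0.0602] top [0.5302 0.1441 0.0602]
thick tri [0.5172 0.0099 0.0667] 0.0034 expz 0.0698 scene [0.5196 0.0107 0.0698] top [0.5163 0.0083 0.0698]
lip [0.51733727 0.34554853 0.032     ] [ 0.48581219 -0.05505748  0.032     ] 0.4018445095371518
yaw deg -4.4995305129586125
shelf centre approx [0.56750381 0.13903689 0.051     ] [0.64870655 0.333126   0.075     ] [ 0.61815924 -0.06746947  0.065     ]
scene foot ((181.7342987060547, 276.0215759277344), (38.561676025390625, 46.28150939941406), 63.7367057800293) [ 0.4447 -0.3265  0.009 ]
rad [0.054 0.054 0.053 0.053 0.053 0.053 0.053 0.053 0.053 0.053 0.053 0.052
 0.053 0.052 0.054 0.054 0.054 0.052 0.054 0.055 0.055 0.054 0.054 0.054
 0.054]
top foot ((459.6106872558594, 267.4568786621094), (46.014373779296875, 47.057044982910156), 118.52316284179688) [ 0.4394 -0.3241  0.01  ]
rad [0.054 0.054 0.054 0.054 0.053 0.054 0.054 0.054 0.053 0.053 0.054 0.054
 0.054 0.054 0.054 0.054 0.054 0.054 0.054 0.054 0.054 0.054 0.053 0.054
 0.054 0.053 0.055 0.054]
chords yaw [np.float64(-7.8), np.float64(-5.1)]
rim mean [ 0.43839328 -0.32566588] [ 0.46848052 -0.3031849 ] [ 0.46179513 -0.35194813] [ 0.41402531 -0.29694817] [ 0.40927216 -0.35058232]
```

```bash
cat >> h.py <<'E'
from scipy.spatial.transform import Rotation as Ro
YAW=np.radians(-4.5)
YS=np.array([-np.sin(YAW),np.cos(YAW),0]); XS=np.array([np.cos(YAW),np.sin(YAW),0])
N=-np.sin(.28)*XS+np.cos(.28)*np.array([0,0,1])
def tool(tilt,yaw=YAW):  # tool z down, y along -ys
    return Ro.from_euler("z",yaw)*Ro.from_matrix(np.diag([1.,-1,-1]))*Ro.from_euler("y",tilt)
def goal(p,tilt,yaw=YAW):
    s=get_state(); q=s["orientation"]; R0=Ro.from_quat([*q[1:],q[0]]); R1=tool(tilt,yaw)
    d=np.array(p)-s["position"]; f=lambda a,k:(a/k).round(2)
    print("t",round(s["t"],2),"pos",s["position"].round(4),"gap",round(s["finger_gap"],4),"F",s["wrist_force"].round(1),"grip",round(s["grip_force"],1))
    print(" turn first",f((R0.inv()*R1).as_rotvec(degrees=True),4),"then shift",f(R1.inv().apply(d),.04)," | shift in present axes",f(R0.inv().apply(d),.04))
MID=np.array([.5315,.1445,.0602])-.03*N; THIN=np.array([.5448,.2737,.0506])-.02*N
TUBE=np.array([.4405,-.325,.010])
E
python3 - <<'E'
from h import *
print(MID,THIN)
goal(MID+.11*N,.28)
E
```

```text
[0.53976511 0.14384952 0.03136834] [0.55031007 0.27326635 0.03137889]
t 0.1 pos [ 0.2047 -0.5902  0.2556] gap 0.0855 F [ 0.7 -0.3  0.1] grip 0.0
 turn first [-0.84  3.96  5.87] then shift [  5.09 -18.95   4.55]  | shift in present axes [ 13.23 -14.89   2.98]
```

```bash
python3 -m inch '0.8 -1 0 -0.14 0.66 0.98 0.7;0.8 -1 0 -0.14 0.66 0.98 0.7;0.7 -1 0 -0.14 0.66 0.98 0.7;0.6 -1 0 -0.14 0.66 0.98 0.7;0.5 -1 0 -0.14 0.66 0.98 0.7;0.4 -1 0 -0.14 0.66 0.98 0.7;0.3 -1 0 0 0 0 0.7;0.3 -1 0 0 0 0 0.7'
python3 -c "
from h import *
goal(MID+.11*N,.28)"
```

```text
t: 1.1
position: [0.343, -0.2475, 0.2753]
orientation: [0.006, 0.989, -0.039, 0.14]
wrist_force: [0.4, 0.2, 0.6]
finger_gap: 0.0729
grip_force: 0.0
t 1.1 pos [ 0.343  -0.2475  0.2753] gap 0.0729 F [0.4 0.2 0.6] grip 0.0
 turn first [ 0.02 -0.01 -0.01] then shift [  2.29 -10.14   4.25]  | shift in present axes [  2.28 -10.15   4.24]
```

```bash
python3 -m inch '0.3 -1 0.2 0 0 0 0.7;0.3 -1 0.2 0 0 0 0.7;0.3 -1 0.2 0 0 0 0.7;0.3 -1 0.2 0 0 0 0.7;0.3 -1 0.2 0 0 0 0.7;0.3 -1 0.3 0 0 0 0.7;0.2 -1 0.4 0 0 0 0.7;0.2 -1 0.5 0 0 0 0.7'
python3 -c "
from h import *
goal(MID+.11*N,.28)"
```

```text
t: 2.1
position: [0.4772, 0.0628, 0.2148]
orientation: [0.006, 0.989, -0.039, 0.14]
wrist_force: [1.0, -0.7, -0.3]
finger_gap: 0.0721
grip_force: 0.0
t 2.1 pos [0.4772 0.0628 0.2148] gap 0.0721 F [ 1.  -0.7 -0.3] grip 0.0
 turn first [ 0.02 -0.02 -0.01] then shift [ 0.08 -2.14  2.04]  | shift in present axes [ 0.08 -2.15  2.04]
```

```bash
python3 -m inch '0.04 -0.7 0.5 0 0 0 0.7;0.04 -0.7 0.5 0 0 0 0.7;0 -0.5 0.5 0 0 0 0.7;0 -0.24 0.5 0 0 0 0.7;0 0 0.04 0 0 0 0.7;0 0 0 0 0 0 0.7;0 0 0 0 0 0 0.7;0 0 0 0 0 0 0.7'
python3 -c "
from h import *
goal(MID+.11*N,.28); goal(MID+.028*N,.28)
a=capture('scene');b=capture('top')
g=lambda x:(255*(x[:,:,::-1]/255.)**.6).astype('uint8')
r=lambda x:cv2.resize(x,(400,400),interpolation=cv2.INTER_CUBIC)
cv2.imwrite('pics/g1.png',np.hstack([r(g(a)[140:260,310:430]),r(g(b)[160:280,200:320])]))
"
```

```text
t: 3.1
position: [0.5092, 0.1428, 0.1384]
orientation: [0.007, 0.989, -0.04, 0.14]
wrist_force: [-0.3, 0.4, -0.6]
finger_gap: 0.0726
grip_force: 0.0
t 3.1 pos [0.5092 0.1428 0.1384] gap 0.0726 F [-0.3  0.4 -0.6] grip 0.0
 turn first [ 0.04 -0.01 -0.02] then shift [-0.01 -0.09  0.03]  | shift in present axes [-0.01 -0.09  0.03]
t 3.1 pos [0.5092 0.1428 0.1384] gap 0.0726 F [-0.3  0.4 -0.6] grip 0.0
 turn first [ 0.04 -0.01 -0.02] then shift [-0.01 -0.09  2.08]  | shift in present axes [-0.01 -0.09  2.08]
```

View pics/g1.png

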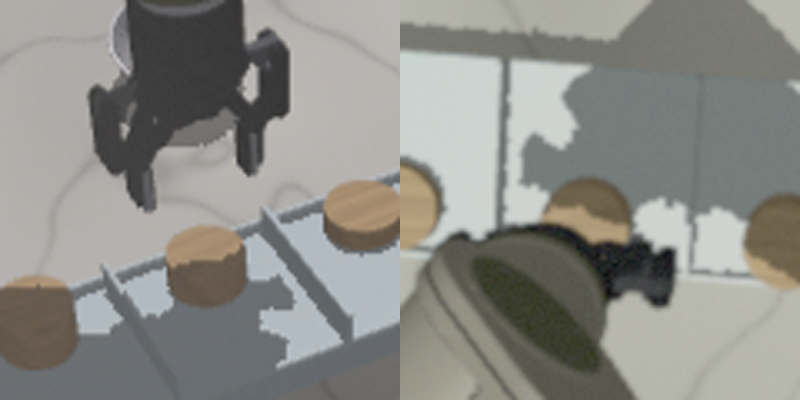

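The fingers straddle the middle disc; the fingertips are at scene (354,202) and (386,192). I'll check those against the predicted tip projections before descending.

```bash
python3 -c "
from h import *
s=get_state();q=s['orientation'];R=Ro.from_quat([*q[1:],q[0]])
for L in(.025,.018,.012):
  print(L,[proj('scene',s['position']+R.apply([0,k*.042,L])).round(1) for k in(1,-1)])
"
```

```text
0.025 [array([352.5, 203.9]), array([384.6, 192.5])]
0.018 [array([352.3, 201.6]), array([384.5, 190.3])]
0.012 [array([352.1, 199.7]), array([384.5, 188.3])]
```

```bash
python3 -m inch '0 -0.06 0.4 0 0 0 0.7;0 0 0.4 0 0 0 0.7;0 0 0.4 0 0 0 0.7;0 0 0.4 0 0 0 0.7;0 0 0.3 0 0 0 0.7;0 0 0.16 0 0 0 0.7;0 0 0 0 0 0 0.7;0 0 0 0 0 0 0.7'
python3 -c "
from h import *
goal(MID+.028*N,.28)"
```

```text
t: 4.2
position: [0.5318, 0.1441, 0.0589]
orientation: [0.006, 0.989, -0.039, 0.139]
wrist_force: [0.0, 0.7, 0.8]
finger_gap: 0.0726
grip_force: 0.0
t 4.2 pos [0.5318 0.1441 0.0589] gap 0.0726 F [0.  0.7 0.8] grip 0.0
 turn first [ 0.02 -0.   -0.01] then shift [ 0.   -0.01  0.02]  | shift in present axes [ 0.   -0.01  0.02]
```

```bash
python3 -m inch '0 0 0 0 0 0 0.4;0 0 0 0 0 0 0.3;0 0 0 0 0 0 0;0 0 0 0 0 0 -0.4;0 0 0 0 0 0 -1;0 0 0 0 0 0 -1;0 0 0 0 0 0 -1;0 0 0 0 0 0 -1'
python3 -c "
from h import *
goal(MID+.028*N,.28)"
```

```text
t: 5.2
position: [0.5318, 0.1441, 0.0593]
orientation: [0.007, 0.989, -0.039, 0.14]
wrist_force: [-7.0, -1.4, 12.9]
finger_gap: 0.0581
grip_force: 61.5
t 5.2 pos [0.5318 0.1441 0.0593] gap 0.0581 F [-7.  -1.4 12.9] grip 61.5
 turn first [ 0.03 -0.   -0.01] then shift [-0.   -0.01  0.03]  | shift in present axes [-0.   -0.01  0.03]
```

```bash
python3 -m inch '0 0 -0.1 0 0 0 -1;0 0 -0.2 0 0 0 -1;0 0 -0.5 0 0 0 -1;0 0 -0.6 0 0 0 -1;0 0 -0.6 0 0 0 -1;0 0 -0.6 0 0 0 -1;0 0 -0.4 0 0 0 -1;0 0 0 0 0 0 -1'
python3 -c "
from h import *
goal(TUBE+[0,0,.15],0)
a=capture('scene');b=capture('top')
g=lambda x:(255*(x[:,:,::-1]/255.)**.6).astype('uint8')
r=lambda x:cv2.resize(x,(400,400),interpolation=cv2.INTER_CUBIC)
cv2.imwrite('pics/g2.png',np.hstack([r(g(a)[120:240,310:430]),r(g(b)[170:290,200:320])]))
"
```

```text
t: 6.2
position: [0.499, 0.1469, 0.175]
orientation: [0.007, 0.989, -0.039, 0.14]
wrist_force: [0.1, 0.8, -0.8]
finger_gap: 0.0583
grip_force: 64.4
t 6.2 pos [0.499  0.1469 0.175 ] gap 0.0583 F [ 0.1  0.8 -0.8] grip 64.4
 turn first [ 0.03 -4.04 -0.01] then shift [-0.53 11.88  0.37]  | shift in present axes [-0.61 11.88  0.24]
```

View pics/g2.png

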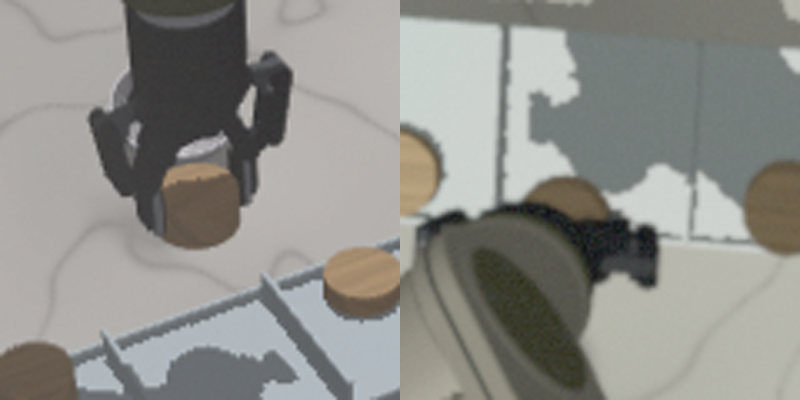

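The disc is held flat between the pads and clear of the shelf, near scene (370,182). Next I turn upright and carry it to the tube.

```bash
python3 -m inch '0 0.5 0 0 -0.8 0 -1;0 0.9 0 0 -0.8 0 -1;0 1 0 0 -0.8 0 -1;0 1 0 0 -0.8 0 -1;0 1 0 0 -0.84 0 -1;-0.2 1 0 0 0 0 -1;-0.2 1 0 0 0 0 -1;-0.1 1 0 0 0 0 -1'
python3 -m inch '0 1 0 0 0 0 -1;0 1 0 0 0 0 -1;0 1 0 0 0 0 -1;0 0.7 0 0 0 0 -1;0 0.5 0 0 0 0 -1;0 0.2 0 0 0 0 -1;0 0 0 0 0 0 -1;0 0 0 0 0 0 -1' | grep pos
python3 -c "
from h import *
goal(TUBE+[0,0,.15],0)"
```

```text
t: 7.3
position: [0.4543, -0.1479, 0.1733]
orientation: [0.0, 0.999, -0.04, -0.002]
wrist_force: [0.9, 0.7, -0.9]
finger_gap: 0.0581
grip_force: 64.3
position: [0.4417, -0.3209, 0.1746]
t 8.3 pos [ 0.4417 -0.3209  0.1746] gap 0.0586 F [-0.3 -0.3 -0.8] grip 64.3
 turn first [0.02 0.03 0.01] then shift [-0.02  0.11  0.37]  | shift in present axes [-0.02  0.1   0.37]
```

```bash
python3 -m inch '0 0.05 0.4 0 0 0 -1;0 0.05 0.4 0 0 0 -1;0 0 0.4 0 0 0 -1;0 0 0.25 0 0 0 -1;0 0 0 0 0 0 -1;0 0 0 0 0 0 -1;0 0 0 0 0 0 -1;0 0 0 0 0 0 -1' | grep pos
python3 -c "
from h import *
goal(TUBE+[0,0,.028],0)
a=capture('scene');b=capture('top')
cv2.imwrite('pics/s3.png',a[:,:,::-1]);cv2.imwrite('pics/t3.png',b[:,:,::-1])
g=lambda x:(255*(x[:,:,::-1]/255.)**.5).astype('uint8')
r=lambda x:cv2.resize(x,(400,400),interpolation=cv2.INTER_CUBIC)
cv2.imwrite('pics/g3.png',np.hstack([r(g(a)[210:310,140:240]),r(g(b)[210:310,410:510])]))
s=get_state();q=s['orientation'];R=Ro.from_quat([*q[1:],q[0]])
for L in(-.002,.028):
  th=np.linspace(0,6.28,100);P=np.array([proj('scene',s['position']+R.apply([.03*np.cos(k),.03*np.sin(k),L])) for k in th]);print('disc pred bbox scene',P.min(0).round(1),P.max(0).round(1))
"
```

```text
position: [0.4409, -0.3263, 0.117]
t 9.3 pos [ 0.4409 -0.3263  0.117 ] gap 0.0582 F [-0.4  0.3 -0.6] grip 64.3
 turn first [ 0.03  0.03 -0.02] then shift [-0.01 -0.03  1.97]  | shift in present axes [-0.01 -0.04  1.97]
disc pred bbox scene [154.9 241.1] [182.2 264.8]
disc pred bbox scene [158.9 247.6] [185.6 271. ]
```

View pics/g3.png

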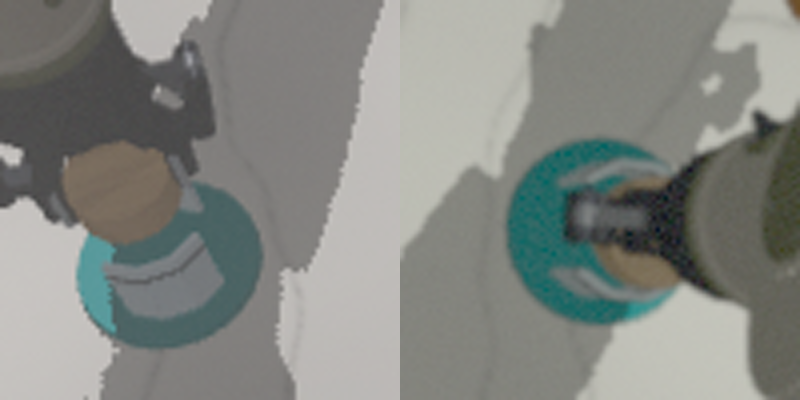

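```bash
python3 - <<'E'
from h import *
for n,b in(("scene",(150,235,195,280)),("top",(450,245,490,295))):
    I=cv2.imread(f"pics/{n[0]}3.png"); h=cv2.cvtColor(I,cv2.COLOR_BGR2HSV)
    m=cv2.inRange(h,(6,45,40),(24,200,255)); k=np.zeros_like(m);k[b[1]:b[3],b[0]:b[2]]=1;m*=k
    m=cv2.morphologyEx(m,cv2.MORPH_OPEN,np.ones((2,2)))
    ys,xs=np.nonzero(m);print(n,xs.min(),xs.max(),ys.min(),ys.max(),len(xs))
    if n=="top":
        # x extents at disc: hull to world at top-face height, circle fit with known radius
        H=np.array([onplane("top",u+0.,v+0.,.119)[:2] for u,v in cv2.convexHull(cv2.findNonZero(m))[:,0]])
        print(H.round(4))
    t=cv2.inRange(h,(80,90,20),(100,255,255))
    c0=(140,240,240,310) if n=="scene" else (430,235,500,305)
    k[:]=0;k[c0[1]:c0[3],c0[0]:c0[2]]=1
    ys,xs=np.nonzero(t*k);print(n,"teal",xs.min(),xs.max(),ys.min(),ys.max())
print(proj("top",[.4409,-.3263,.119]),proj("scene",[.4409,-.3263,.010]),proj("scene",[.4409,-.3263,.089]),proj("top",[.4409,-.3263,.01]))
E
```

```text
scene 157 185 246 271 560
scene teal 159 204 256 296
top 461 480 255 282 139
[[ 0.4097 -0.3349]
 [ 0.4076 -0.3306]
 [ 0.4077 -0.3159]
 [ 0.4098 -0.3097]
 [ 0.414  -0.3035]
 [ 0.4224 -0.2953]
 [ 0.4245 -0.2953]
 [ 0.4622 -0.3131]
 [ 0.4643 -0.3216]
 [ 0.4643 -0.33  ]
 [ 0.4118 -0.3349]]
top teal 437 477 245 290
[475.53348221 266.11489995] [181.18780168 274.53326418] [172.25264575 259.12507583] [460.53797942 266.80273977]
```

Both views agree that the disc sits about 3.5 mm to -x of the tube axis: disc at top row 268.5 and foot at 267.5, with parallax. I'll shift +x by that much and lower.

```bash
python3 -m inch '0.09 -0.03 0 0 0 0 -1;0 0 0 0 0 0 -1;0 0 0.2 0 0 0 -1;0 0 0.2 0 0 0 -1;0 0 0.2 0 0 0 -1;0 0 0.2 0 0 0 -1;0 0 0.2 0 0 0 -1;0 0 0 0 0 0 -1'
python3 -c "
from h import *
goal(TUBE+[.0039,-.0003,.028],0)"
```

```text
t: 10.4
position: [0.444, -0.325, 0.0758]
orientation: [0.0, 0.999, -0.04, -0.002]
wrist_force: [-0.3, -0.7, -0.7]
finger_gap: 0.0582
grip_force: 64.3
t 10.4 pos [ 0.444  -0.325   0.0758] gap 0.0582 F [-0.3 -0.7 -0.7] grip 64.3
 turn first [ 0.01  0.05 -0.01] then shift [0.01 0.01 0.95]  | shift in present axes [0.01 0.01 0.95]
```

No contact force, so it has entered the tube cleanly. I'll go on down.

```bash
python3 -m inch '0 0 0.2 0 0 0 -1;0 0 0.2 0 0 0 -1;0 0 0.2 0 0 0 -1;0 0 0.15 0 0 0 -1;0 0 0.05 0 0 0 -1;0 0 0.05 0 0 0 -1;0 0 0 0 0 0 -1;0 0 0 0 0 0 -1'
python3 -c "
from h import *
goal(TUBE+[.0039,-.0003,.028],0)"
```

```text
t: 11.4
position: [0.4444, -0.3254, 0.0428]
orientation: [0.001, 0.999, -0.04, -0.001]
wrist_force: [0.7, -0.0, 0.7]
finger_gap: 0.0582
grip_force: 64.3
t 11.4 pos [ 0.4444 -0.3254  0.0428] gap 0.0582 F [ 0.7 -0.   0.7] grip 64.3
 turn first [ 0.02  0.03 -0.02] then shift [ 0.   -0.    0.12]  | shift in present axes [ 0.   -0.    0.12]
```

```bash
python3 -m inch '0 0 0.05 0 0 0 -1;0 0 0 0 0 0 -1;0 0 0.03 0 0 0 -1;0 0 0 0 0 0 -1;0 0 0 0 0 0 -1;0 0 0 0 0 0 -1;0 0 0 0 0 0 -1;0 0 0 0 0 0 -1' | grep -E "pos|force"
```

```text
position: [0.4443, -0.3254, 0.0396]
wrist_force: [-2.5, 0.4, 5.8]
grip_force: 64.8
```

```bash
python3 -m inch '0 0 0.02 0 0 0 -1;0 0 0 0 0 0 -1;0 0 0 0 0 0 0.45;0 0 0 0 0 0 0.5;0 0 0 0 0 0 0.6;0 0 0 0 0 0 0.7;0 0 0 0 0 0 0.7;0 0 0 0 0 0 0.7'
python3 -m inch '0 0 -0.3 0 0 0 0.7;0 0 -0.4 0 0 0 0.7;0 0 -0.6 0 0 0 0.7;0 0 -0.8 0 0 0 0.7;0 -0.5 -0.8 0 0 0 0.7;0 -1 -0.3 0 0 0 0.7;0 -1 0 0 0 0 0.7;0 -1 0 0 0 0 0.7' |grep -E "pos|force"
python3 -c "
from h import *
a=capture('scene');b=capture('top')
cv2.imwrite('pics/s4.png',a[:,:,::-1]);cv2.imwrite('pics/t4.png',b[:,:,::-1])
g=lambda x:(255*(x[:,:,::-1]/255.)**.5).astype('uint8')
r=lambda x:cv2.resize(x,(400,400),interpolation=cv2.INTER_CUBIC)
cv2.imwrite('pics/g4.png',np.hstack([r(g(a)[230:310,140:220]),r(g(b)[230:310,420:500])]))
goal(THIN+.11*N,.28)
"
```

```text
t: 13.4
position: [0.4442, -0.3253, 0.0386]
orientation: [0.001, 0.999, -0.04, -0.001]
wrist_force: [0.4, -0.7, 0.6]
finger_gap: 0.0727
grip_force: 0.0
position: [0.456, -0.1844, 0.1678]
wrist_force: [1.0, 0.6, 0.0]
grip_force: 0.0
t 14.5 pos [ 0.4566 -0.1811  0.1679] gap 0.0728 F [-0.1 -0.3 -0.2] grip 0.0
 turn first [0.02 4.03 0.08] then shift [  0.44 -11.51   0.93]  | shift in present axes [  0.74 -11.51   0.74]
```

View pics/g4.png

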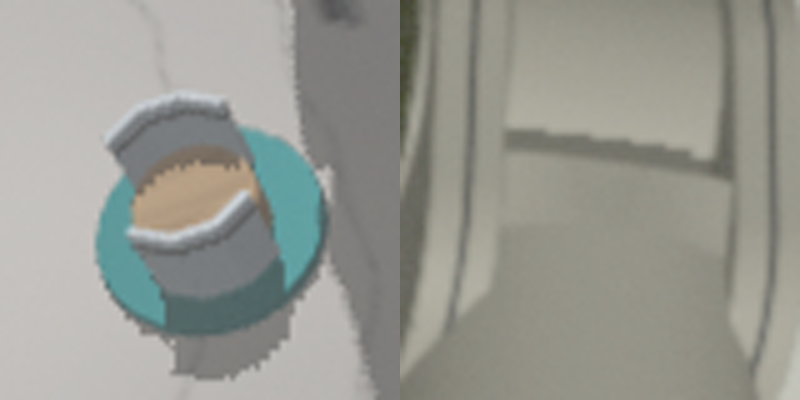

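The 30 mm disc sits in the tube, looking flat between the walls at scene (179,272). On to the 20 mm disc.

```bash
python3 -m inch '0.1 -1 0 0 0.8 0 0.7;0.1 -1 0 0 0.8 0 0.7;0.1 -1 0 0 0.8 0 0.7;0.1 -1 0 0 0.8 0 0.7;0 -1 0 0 0.83 0.08 0.7;0 -1 0 0 0 0 0.7;0 -1 0 0 0 0 0.7;0 -1 0 0 0 0 0.7' |grep -E "pos|force"
python3 -c "
from h import *
goal(THIN+.11*N-.0025*XS,.28)"
```

```text
position: [0.4982, 0.1327, 0.1686]
wrist_force: [0.3, -0.3, -0.1]
grip_force: 0.0
t 15.5 pos [0.4982 0.1327 0.1686] gap 0.0726 F [ 0.3 -0.3 -0.1] grip 0.0
 turn first [ 0.05 -0.02 -0.1 ] then shift [-0.03 -3.61  0.81]  | shift in present axes [-0.05 -3.61  0.8 ]
```

```bash
python3 -m inch '0 -1 0.1 0.05 0 -0.1 0.7;0 -1 0.1 0 0 0 0.7;0 -0.7 0.2 0 0 0 0.7;0 -0.4 0.2 0 0 0 0.7;0 -0.3 0.2 0 0 0 0.7;0 -0.1 0 0 0 0 0.7;0 0 0 0 0 0 0.7;0 0 0 0 0 0 0.7' |grep -E "pos|force"
python3 -c "
from h import *
goal(THIN+.0305*N-.0025*XS*np.cos(.28),.28)"
```

```text
position: [0.5166, 0.2629, 0.1383]
wrist_force: [0.4, 0.3, 0.8]
grip_force: 0.0
t 16.5 pos [0.5166 0.2629 0.1383] gap 0.0726 F [0.4 0.3 0.8] grip 0.0
 turn first [-0.01  0.04 -0.  ] then shift [-0.01 -0.32  2.02]  | shift in present axes [-0.   -0.32  2.02]
```

```bash
python3 -m inch '0 -0.2 0.1 0 0 0 0.7;0 -0.12 0.3 0 0 0 0.7;0 0 0.4 0 0 0 0.7;0 0 0.4 0 0 0 0.7;0 0 0.4 0 0 0 0.7;0 0 0.2 0 0 0 0.7;0 0 0.1 0 0 0 0.7;0 0 0 0 0 0 0.7' |grep -E "pos|force"
python3 -c "
from h import *
goal(THIN+.0305*N-.0025*XS*np.cos(.28),.28)"
```

```text
position: [0.5381, 0.2747, 0.0649]
wrist_force: [0.7, -1.3, -0.2]
grip_force: 0.0
t 17.5 pos [0.5381 0.2747 0.0649] gap 0.0727 F [ 0.7 -1.3 -0.2] grip 0.0
 turn first [-0.02  0.04  0.01] then shift [0.01 0.01 0.11]  | shift in present axes [0.01 0.01 0.11]
```

```bash
python3 -m inch '0 0 0.11 0 0 0 0.7;0 0 0 0 0 0 0.7;0 0 0 0 0 0 0.4;0 0 0 0 0 0 0.2;0 0 0 0 0 0 -0.3;0 0 0 0 0 0 -1;0 0 0 0 0 0 -1;0 0 0 0 0 0 -1'
python3 -c "
from h import *
goal(THIN+.0305*N-.0025*XS*np.cos(.28),.28)"
```

```text
t: 18.5
position: [0.539, 0.2749, 0.0614]
orientation: [0.005, 0.99, -0.038, 0.138]
wrist_force: [-5.9, -2.4, 10.1]
finger_gap: 0.0577
grip_force: 61.4
t 18.5 pos [0.539  0.2749 0.0614] gap 0.0577 F [-5.9 -2.4 10.1] grip 61.4
 turn first [-0.01  0.04  0.02] then shift [0.01 0.02 0.02]  | shift in present axes [0.01 0.02 0.02]
```

```bash
python3 -m inch '0 0 -0.1 0 0 0 -1;0 0 -0.2 0 0 0 -1;0 0 -0.5 0 0 0 -1;0 0 -0.7 0 0 0 -1;0 0.2 -0.7 0 0 0 -1;0 0.6 -0.7 0 -0.5 0 -1;0 1 -0.2 0 -0.8 0 -1;0 1 0 0 -0.9 0 -1' |grep -E "pos|force|gap"
python3 -m inch '0 1 0 0 -0.9 0 -1;0 1 0 0 -0.9 0 -1;0 1 0 0 0 0 -1;0 1 0 0 0 0 -1;0 1 0 0 0 0 -1;0 1 0 0 0 0 -1;0 1 0 0 0 0 -1;0 1 0 0 0 0 -1' |grep -E "pos|force|gap"
python3 -c "
from h import *
goal(TUBE+[.0035,-.0003,.117],0)"
```

```text
position: [0.4968, 0.1654, 0.1824]
wrist_force: [0.0, -0.2, -0.2]
finger_gap: 0.0571
grip_force: 63.9
position: [0.4722, -0.1542, 0.181]
wrist_force: [1.5, -0.1, -0.1]
finger_gap: 0.0571
grip_force: 63.8
t 20.5 pos [ 0.4722 -0.1542  0.181 ] gap 0.0571 F [ 1.5 -0.1 -0.1] grip 63.8
 turn first [-0.02  0.    0.03] then shift [-0.37  4.32  1.35]  | shift in present axes [-0.38  4.32  1.34]
```

```bash
python3 -m inch '-0.1 1 0 -0.02 0 0.03 -1;-0.1 1 0.2 0 0 0 -1;-0.1 1 0.3 0 0 0 -1;-0.07 0.7 0.3 0 0 0 -1;0 0.4 0.3 0 0 0 -1;0 0.22 0.24 0 0 0 -1;0 0 0 0 0 0 -1;0 0 0 0 0 0 -1' |grep -E "pos|force|gap"
python3 - <<'E'
from h import *
goal(TUBE+[.0035,-.0003,.117],0)
a=capture('scene');b=capture('top')
cv2.imwrite('pics/s3.png',a[:,:,::-1]);cv2.imwrite('pics/t3.png',b[:,:,::-1])
g=lambda x:(255*(x[:,:,::-1]/255.)**.5).astype('uint8')
r=lambda x:cv2.resize(x,(400,400),interpolation=cv2.INTER_CUBIC)
cv2.imwrite('pics/g5.png',np.hstack([r(g(a)[210:310,140:240]),r(g(b)[210:310,410:510])]))
s=get_state();q=s['orientation'];R=Ro.from_quat([*q[1:],q[0]]);p=s['position']
for L in(.010,.030):
  th=np.linspace(0,6.28,100);P=np.array([proj('scene',p+R.apply([.03*np.cos(k),.03*np.sin(k),L])) for k in th]);print('disc pred bbox scene',P.min(0).round(1),P.max(0).round(1))
for n,bx in(("scene",(150,225,195,280)),("top",(450,245,490,295))):
    I=cv2.imread(f"pics/{n[0]}3.png"); h=cv2.cvtColor(I,cv2.COLOR_BGR2HSV)
    m=cv2.inRange(h,(6,45,40),(24,200,255)); k=np.zeros_like(m);k[bx[1]:bx[3],bx[0]:bx[2]]=1;m*=k
    m=cv2.morphologyEx(m,cv2.MORPH_OPEN,np.ones((2,2)))
    ys,xs=np.nonzero(m);print(n,xs.min(),xs.max(),ys.min(),ys.max(),len(xs))
print("top pred",proj("top",[p[0],p[1],p[2]-.010]))
E
```

```text
position: [0.4444, -0.3236, 0.1263]
wrist_force: [0.2, -0.3, 0.1]
finger_gap: 0.0569
grip_force: 63.9
t 21.5 pos [ 0.4444 -0.3236  0.1263] gap 0.0569 F [ 0.2 -0.3  0.1] grip 63.9
 turn first [0.   0.02 0.01] then shift [-0.01  0.04 -0.02]  | shift in present axes [-0.01  0.04 -0.02]
disc pred bbox scene [156.8 242.4] [184.1 266.1]
disc pred bbox scene [159.4 246.8] [186.3 270.2]
scene 159 194 245 276 751
top 451 479 252 280 284
top pred [473.93976371 264.45631842]
```

View pics/g5.png

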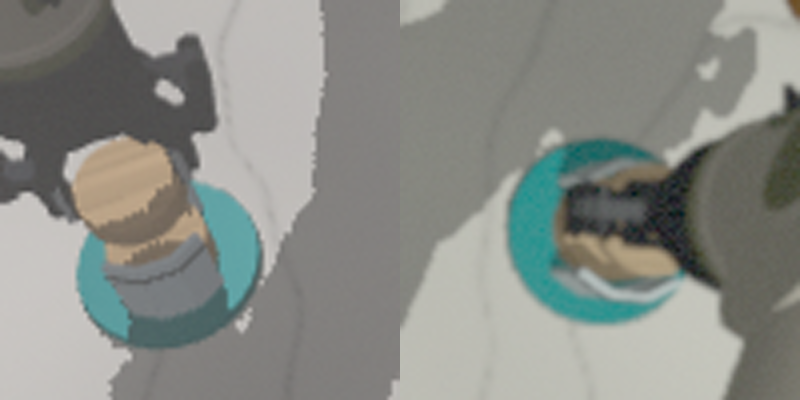

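The held 20 mm disc looks flat, and both views put it about 3 mm to +x of the tube axis: disc bottom at scene row 271, disc centre at top row 265. I'll shift -3 mm and lower.

```bash
python3 -m inch '-0.075 0.04 0 0 0 0 -1;0 0 0 0 0 0 -1;0 0 0.2 0 0 0 -1;0 0 0.2 0 0 0 -1;0 0 0.2 0 0 0 -1;0 0 0.2 0 0 0 -1;0 0 0.2 0 0 0 -1;0 0 0 0 0 0 -1' |grep -E "pos|force|gap"
python3 -c "
from h import *
goal(TUBE+[.0005,-.0003,.0605],0)"
```

```text
position: [0.4402, -0.3257, 0.0852]
wrist_force: [0.6, -0.5, 0.0]
finger_gap: 0.0573
grip_force: 63.9
t 22.6 pos [ 0.4402 -0.3257  0.0852] gap 0.0573 F [ 0.6 -0.5  0. ] grip 63.9
 turn first [ 0.    0.05 -0.01] then shift [ 0.02 -0.01  0.37]  | shift in present axes [ 0.02 -0.01  0.37]
```

```bash
python3 -m inch '0 0 0.1 0 0 0 -1;0 0 0.1 0 0 0 -1;0 0 0.06 0 0 0 -1;0 0 0.04 0 0 0 -1;0 0 0 0 0 0 -1;0 0 0 0 0 0 -1;0 0 0 0 0 0 -1;0 0 0 0 0 0 -1' |grep -E "pos|force|gap"
python3 -m inch '0 0 0.03 0 0 0 -1;0 0 0 0 0 0 -1;0 0 0 0 0 0 -1;0 0 0 0 0 0 -1;0 0 0 0 0 0 -1;0 0 0 0 0 0 -1;0 0 0 0 0 0 -1;0 0 0 0 0 0 -1' |grep -E "pos|force|gap"
```

```text
position: [0.4406, -0.326, 0.074]
wrist_force: [-0.2, -0.3, 0.1]
finger_gap: 0.0569
grip_force: 63.9
position: [0.4406, -0.3259, 0.0728]
wrist_force: [0.4, -0.5, -0.4]
finger_gap: 0.0574
grip_force: 64.0
```

```bash
python3 -m inch '0 0 0.03 0 0 0 -1;0 0 0 0 0 0 -1;0 0 0.02 0 0 0 -1;0 0 0 0 0 0 -1;0 0 0 0 0 0 -1;0 0 0 0 0 0 -1;0 0 0 0 0 0 -1;0 0 0 0 0 0 -1' |grep -E "pos|force|gap"
```

```text
position: [0.4407, -0.326, 0.0725]
wrist_force: [-7.6, 4.5, 19.3]
finger_gap: 0.0569
grip_force: 66.1
```

```bash
python3 -m inch '0 0 -0.02 0 0 0 -1;0 0 0 0 0 0 -1;0 0 0 0 0 0 0.4;0 0 0 0 0 0 0.45;0 0 0 0 0 0 0.6;0 0 0 0 0 0 0.7;0 0 0 0 0 0 0.7;0 0 0 0 0 0 0.7' |grep -E "pos|force|gap"
python3 -m inch '0 0 -0.3 0 0 0 0.7;0 0 -0.4 0 0 0 0.7;0 0 -0.6 0 0 0 0.7;0 0 -0.8 0 0 0 0.7;0 -0.5 -0.8 0 0 0 0.7;0 -1 -0.3 0 0 0 0.7;0 -1 0 0 0 0 0.7;0 -1 0 0 0 0 0.7' |grep -E "pos|force"
python3 -m inch '0 -1 0 0 0 0 0.7;0 -1 0 0 0 0 0.7;0 -1 0 0 0 0 0.7;0 -1 0 0 0 0 0.7;0 -1 0 0 0 0 0.7;0 0 0 0 0 0 0.7;0 0 0 0 0 0 0.7;0 0 0 0 0 0 0.7' |grep -E "pos|force"
python3 -c "
from h import *
a=capture('scene');b=capture('top')
cv2.imwrite('pics/s6.png',a[:,:,::-1]);cv2.imwrite('pics/t6.png',b[:,:,::-1])
g=lambda x:(255*(x[:,:,::-1]/255.)**.5).astype('uint8')
r=lambda x:cv2.resize(x,(400,400),interpolation=cv2.INTER_CUBIC)
cv2.imwrite('pics/g6.png',np.hstack([r(g(a)[240:300,150:210]),r(g(b)[235:295,430:490])]))
"
```

```text
position: [0.4406, -0.326, 0.0716]
wrist_force: [-0.4, -0.4, 0.3]
finger_gap: 0.0728
grip_force: 0.0
position: [0.4522, -0.1852, 0.2012]
wrist_force: [0.5, -0.3, -0.4]
grip_force: 0.0
position: [0.4679, 0.0118, 0.1998]
wrist_force: [-0.1, 0.1, -1.5]
grip_force: 0.0
```

View pics/g6.png

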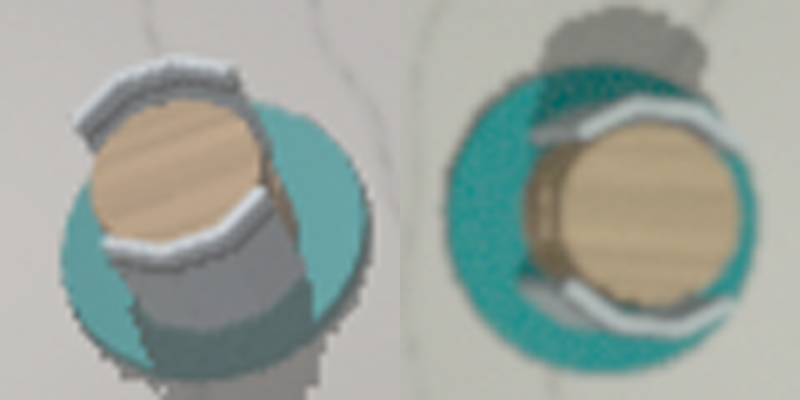

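The two discs are stacked in the tube, the top face centred at scene (176.7,265.8) and top (467.5,267). I'll check height, centring and bystanders numerically.

```bash
python3 - <<'E'
from h import *
E={}
for n,b in(("scene",(160,250,192,280)),("top",(450,248,485,285))):
    I=cv2.imread(f"pics/{n[0]}6.png"); h=cv2.cvtColor(I,cv2.COLOR_BGR2HSV)
    m=cv2.inRange(h,(6,45,130 if n=="top" else 110),(24,200,255)); k=np.zeros_like(m);k[b[1]:b[3],b[0]:b[2]]=1;m*=k
    m=cv2.morphologyEx(m,cv2.MORPH_OPEN,np.ones((3,3)))
    el=cv2.fitEllipse(cv2.convexHull(cv2.findNonZero(m))); E[n]=el; c=onplane(n,*el[0],.06)
    t=cv2.inRange(h,(80,90,20),(100,255,255));k[:]=0
    b=(150,240,220,310) if n=="scene" else (425,235,495,305); k[b[1]:b[3],b[0]:b[2]]=1
    f=cv2.fitEllipse(cv2.convexHull(cv2.findNonZero(t*k))); fc=onplane(n,*f[0],.0095)
    print(n,el,"top face",c.round(4),"foot",fc.round(4),"diff mm",((c-fc)*1000).round(1))
print(tri(E["scene"][0],E["top"][0]))
# bystander motion
for n in("scene","top"):
    A=cv2.imread(f"pics/{n}0.png").astype(int);B=cv2.imread(f"pics/{n[0]}6.png").astype(int)
    for nm,X in dict(ring=(0,0,0)).items(): pass
    h0,h1=[cv2.cvtColor(x.astype('uint8'),cv2.COLOR_BGR2HSV) for x in(A,B)]
    for x in(h0,h1):
        r=cv2.inRange(x,(0,150,60),(5,255,255)); k,l,s,c=cv2.connectedComponentsWithStats(r); print(n,[ (c[j].round(1).tolist()) for j in range(1,k) if s[j,4]>150])
E
```

```text
scene ((175.55828857421875, 265.3128662109375), (19.829843521118164, 25.857683181762695), 66.95388793945312) top face [ 0.4416 -0.3268  0.06  ] foot [ 0.4436 -0.3262  0.0095] diff mm [-2.  -0.5 50.5]Traceback (most recent call last):
  File "<stdin>", line 7, in <module>
cv2.error: OpenCV(4.12.0) /io/opencv/modules/imgproc/src/convhull.cpp:143: error: (-215:Assertion failed) total >= 0 && (depth == CV_32F || depth == CV_32S) in function 'convexHull'
```

```bash
python3 - <<'E'
from h import *
c=onplane("top",467.3,266.7,.06);print(c.round(4),"vs foot .4394 -.3241")
print("tri",tri((176.4,265.6),(467.3,266.7)))
A=cv2.imread("pics/s6.png");g=(255*(A/255.)**.6).astype('uint8');cv2.imwrite("pics/s7.png",g)
E
```

```text
[ 0.4405 -0.3268  0.06  ] vs foot .4394 -.3241
tri (array([ 0.44088777, -0.32654636,  0.05717236]), np.float64(0.002336082852146117))
```

View pics/s7.png

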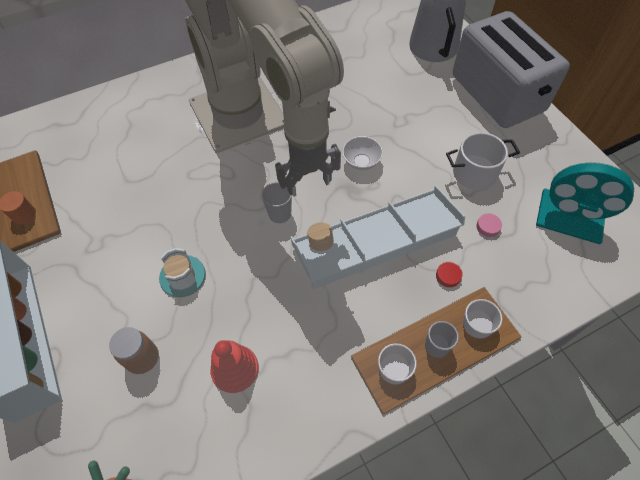

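The stack is in the tube at (178,268), the 40 mm disc is still at (320,233), every bystander is where it began, and the gripper is clear. The top face triangulates to 57 mm above the worktop against 60 mm expected. The views missed each other by 2.3 mm, and earlier heights also read 3–6 mm low, so that fits. Centring is within about 3 mm, so I'm handing in.

```bash
python3 -c "
from rig import *
print(hand_in())"
```

```text
the job is handed in; nothing more can be done
None
```

I lowered the 30 mm disc and then the 20 mm disc into the tube and handed the job in; the stack looked flat and within about 3 mm of the axis, with its top at the line as near as the cameras can tell, the 40 mm disc and the other items showed no visible movement, and no verdict came back.

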